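Click-test the bench timers and set the faulty one aside

ROBOT

A 7-joint arm with a two-finger parallel gripper is mounted at the origin on the work surface. World frame = base frame: x ahead of the robot, y to its left, z up, the work surface at z = 0. Lengths are in m, angles in rad, forces in N, time in s.
With the tool pointing down it reaches from about 0.425 to 1.025 m from the base axis. Payload 9.4 kg.
Tool frame: the origin (TCP) lies at the very end of the fingers, on their centre line; the grasp point (between the pads) lies 19 mm behind it (robot.tcp_to_grasp is the distance from the TCP to the grasp point, in m); x points along the fingers, y is the direction in which the jaws open and shut, and the axes are right-handed (so a half turn about x gives the same grasp; the last joint's range is limited). The gripper opens to 93 mm and grips with 3 to 60 N. Pads are 15 mm wide; open, the fingers measure 128 mm over their backs; the gripper's body (75 mm by 188 mm) begins 65 mm behind the grasp point.
Start: joints at [-1.271, 0.599, -0.003, 1.599, 0.002, 0.943, -0.08], TCP at [0.267, 0.674, 0.186] pointing down, gripper open.
Joint ranges: [-2.57, 2.57], [-0.35, 1.97], [-1.29, 1.29], [0.11, 2.56], [-1.05, 4.19], [0.11, 1.86], [-2.63, 2.63]. Speed limits (rad/s): [2.22, 2.22, 3.01, 3.01, 3.14, 3.14, 3.14].

INTERFACE

Orientations are given as a unit quaternion [x, y, z, w].
In Python, from rig import robot gives the robot as it stands.
- The arm moves only by the shell command python3 -m pendant 'ROWS' [FORCE]. ROWS is JSON, a list that holds one entry, the list of rows, each a list of 7 numbers: the finger opening in m, from 0 to 0.093, then the shift along the tool's x, y, z in m, then the turn, a rotation vector about the tool's x, y, z in degrees. A call has 1 to 5 rows; each row shifts and turns the commanded pose from where the row before left it, along the tool's axes as they then stand; what a row does not reach is not made up. A row lasts 1/12 s, in which the tool goes at most 41.7 mm and 7.16 degrees, less where a joint would pass 70% of its speed; a pose out of reach is approached as far as the arm can. A call with a gripper value outside its range is refused whole. The fingers move at their own pace and stop on an object; FORCE is the grip in N (left out, the last holds). Time passes only in rows, so rows that do not move let the fingers close. It gives the time, the measured TCP pose, the force and the opening at its end, in the units of the state.
- robot.get_state(): the state, without advancing time (a new reading comes with each control period).
- robot.capture(name): name is "side" or "top"; returns a dict with "color" (420x560x3 uint8, red, green, blue), "vfov" (degrees; the focal length in pixels is half the picture's height over the tangent of half this angle, whatever the lens; pixels are square), "cx", "cy" (the principal point, pixels), "origin" and "attitude" of the camera in the world. Camera axes: x right, y up, looking along -z (the intrinsics and any distortion apply to the point x, -y, -z); pixel columns grow to the right and rows downward; lengths in m; the calibration is good to about 2 mm. A picture is of the moment at which its call begins. There is no depth.
- robot.finish_job(): hands the job in, once; it reports no verdict.
The state is a dict: "clock": time; "q": joint angles; "dq": joint speeds; "joint_torque": joint torques, N m; "position": TCP position; "tcp_rot": TCP orientation; "wrist_force": force on the tool from outside, world axes, zero at the start; "wrist_torque": the same for the moment, N m; "finger_gap": finger opening in m.
Only numpy, scipy, OpenCV 4.12 (cv2) and the standard library are available. Lean on these libraries where they do the work, as an engineer would, in place of code of your own. Each camera call takes 0.05 s, during which the arm holds its last target.

TASK

Test the three bench timers: push each one's button fully in and let go. The ones whose button stays in are good: leave them standing where they are with the button in. One will not latch and springs back out: once you have found it, lift it across and stand it upright in the shallow metal repairs tray, setting it down rather than dropping it, and leave the brush, tub and scraper alone.

Things in the scene. Friction and masses are not known exactly. Their poses are not given: they have to be found in the camera images.
- timer_a_mid (a point): Centre (half-way up) of one of three identical bench timers: an upright white plastic box 46 mm (its x) by 92 mm (its y) by 84 mm high (its z, up), about 0.3 kg, loose, with a dial on its +x face. On the middle of its top stands a round grey push button 32 mm across: its top is 58 mm above this point when out, 48 mm when pushed in. Grip it across the 46 mm, near its top.
- timer_a_button (a joint): Travel of that timer's push button, m: 0 = out, 0.010 = fully in (straight down). Pushed slowly (20 mm/s) it takes 3 to 4.5 N, more if faster, until it meets a hard stop. A sound one, pushed to its stop, stays in (near 0.010) when let go (pushed only part-way it stays part-way: push it again); a faulty one springs back to 0 in about 0.4 s. They look alike before being pressed.
- timer_b_mid (a point): Centre (half-way up) of one of three identical bench timers: an upright white plastic box 46 mm (its x) by 92 mm (its y) by 84 mm high (its z, up), about 0.3 kg, loose, with a dial on its +x face. On the middle of its top stands a round grey push button 32 mm across: its top is 58 mm above this point when out, 48 mm when pushed in. Grip it across the 46 mm, near its top.
- timer_b_button (a joint): Travel of that timer's push button, m: 0 = out, 0.010 = fully in (straight down). Pushed slowly (20 mm/s) it takes 3 to 4.5 N, more if faster, until it meets a hard stop. A sound one, pushed to its stop, stays in (near 0.010) when let go (pushed only part-way it stays part-way: push it again); a faulty one springs back to 0 in about 0.4 s. They look alike before being pressed.
- timer_c_mid (a point): Centre (half-way up) of one of three identical bench timers: an upright white plastic box 46 mm (its x) by 92 mm (its y) by 84 mm high (its z, up), about 0.3 kg, loose, with a dial on its +x face. On the middle of its top stands a round grey push button 32 mm across: its top is 58 mm above this point when out, 48 mm when pushed in. Grip it across the 46 mm, near its top.
- timer_c_button (a joint): Travel of that timer's push button, m: 0 = out, 0.010 = fully in (straight down). Pushed slowly (20 mm/s) it takes 3 to 4.5 N, more if faster, until it meets a hard stop. A sound one, pushed to its stop, stays in (near 0.010) when let go (pushed only part-way it stays part-way: push it again); a faulty one springs back to 0 in about 0.4 s. They look alike before being pressed.
- tray_floor (a point): Centre of the inner floor of the repairs tray: a shallow open aluminium tray, fixed to the bench, outside 112 mm (its x) by 152 mm (its y), walls 6 mm thick and 24 mm above this floor (30 mm above the bench); inside 100 by 140 mm. The floor is 6 mm above the bench; z is up.
- brush: Bench brush, bystander, leave alone: wooden block 50 x 240 x 58 mm high (lying bristles down), long along its y; origin: centre of its underside.
- tub: Lidded round plastic tub, bystander, leave alone: 144 mm across, 112 mm high; origin: centre of its underside.
- scraper: Dough scraper lying flat, bystander, leave alone: steel blade 100 x 150 mm with a wooden round grip, 22 mm high; origin: underside.
- timer_a: The whole of bench timer A (see its centre); origin: centre of its underside, 42 mm below that centre.
- timer_b: The whole of bench timer B (see its centre); origin: centre of its underside, 42 mm below that centre.
- timer_c: The whole of bench timer C (see its centre); origin: centre of its underside, 42 mm below that centre.
Things that resemble listed ones, but are neither listed nor needed, are in the scene too. What is shaped like the timer_c but red is not meant.

How it is judged:
On the way, in this order (a step that is already met when the one before it is completed fails the run):
1. the timer that does not latch has been tested where it stands (within 50 mm of its start): let go after being pushed in, its button is springing back out (((value of joint timer_a_button between 0.006 and 0.0088 m and velocity of joint timer_a_button below -0.005 m/s and distance of timer_a_mid from where it was at the start of the episode below 0.05 m and angle between timer_a_mid's own z axis and vertical below 0.15 rad) or (value of joint timer_b_button between 0.006 and 0.0088 m and velocity of joint timer_b_button below -0.005 m/s and distance of timer_b_mid from where it was at the start of the episode below 0.05 m and angle between timer_b_mid's own z axis and vertical below 0.15 rad) or (value of joint timer_c_button between 0.006 and 0.0088 m and velocity of joint timer_c_button below -0.005 m/s and distance of timer_c_mid from where it was at the start of the episode below 0.05 m and angle between timer_c_mid's own z axis and vertical below 0.15 rad))).
2. a timer with its button out stands upright in the repairs tray, let go (((x of timer_a_mid in the frame of tray_floor between -0.032 and 0.032 m and y of timer_a_mid in the frame of tray_floor between -0.052 and 0.052 m and z of timer_a_mid in the frame of tray_floor between 0.036 and 0.048 m and angle between timer_a_mid's own z axis and vertical below 0.12 rad and value of joint timer_a_button below 0.003 m and contact force between the fingers and timer_a below 0.1 N) or (x of timer_b_mid in the frame of tray_floor between -0.032 and 0.032 m and y of timer_b_mid in the frame of tray_floor between -0.052 and 0.052 m and z of timer_b_mid in the frame of tray_floor between 0.036 and 0.048 m and angle between timer_b_mid's own z axis and vertical below 0.12 rad and value of joint timer_b_button below 0.003 m and contact force between the fingers and timer_b below 0.1 N) or (x of timer_c_mid in the frame of tray_floor between -0.032 and 0.032 m and y of timer_c_mid in the frame of tray_floor between -0.052 and 0.052 m and z of timer_c_mid in the frame of tray_floor between 0.036 and 0.048 m and angle between timer_c_mid's own z axis and vertical below 0.12 rad and value of joint timer_c_button below 0.003 m and contact force between the fingers and timer_c below 0.1 N))), for 0.2 s.
At the end, for the whole second after the job is handed in: Two timers have the button in (over 8 mm of 10) and stand upright within 50 mm of where they began; the remaining one, which does not latch, stands upright (within 7 degrees) on the floor of the repairs tray, within its walls, button out; all at rest (linear speed of each of timer_a, timer_b, timer_c below 0.03 m/s and ((x of timer_a_mid in the frame of tray_floor between -0.032 and 0.032 m and y of timer_a_mid in the frame of tray_floor between -0.052 and 0.052 m and z of timer_a_mid in the frame of tray_floor between 0.036 and 0.048 m and angle between timer_a_mid's own z axis and vertical below 0.12 rad and value of joint timer_a_button below 0.003 m and value of joint each of timer_b_button, timer_c_button above 0.008 m and distance of each of timer_b_mid, timer_c_mid from where it was at the start of the episode below 0.05 m and angle between each of timer_b_mid, timer_c_mid's own z axis and vertical below 0.15 rad) or (x of timer_b_mid in the frame of tray_floor between -0.032 and 0.032 m and y of timer_b_mid in the frame of tray_floor between -0.052 and 0.052 m and z of timer_b_mid in the frame of tray_floor between 0.036 and 0.048 m and angle between timer_b_mid's own z axis and vertical below 0.12 rad and value of joint timer_b_button below 0.003 m and value of joint each of timer_a_button, timer_c_button above 0.008 m and distance of each of timer_a_mid, timer_c_mid from where it was at the start of the episode below 0.05 m and angle between each of timer_a_mid, timer_c_mid's own z axis and vertical below 0.15 rad) or (x of timer_c_mid in the frame of tray_floor between -0.032 and 0.032 m and y of timer_c_mid in the frame of tray_floor between -0.052 and 0.052 m and z of timer_c_mid in the frame of tray_floor between 0.036 and 0.048 m and angle between timer_c_mid's own z axis and vertical below 0.12 rad and value of joint timer_c_button below 0.003 m and value of joint each of timer_a_button, timer_b_button above 0.008 m and distance of each of timer_a_mid, timer_b_mid from where it was at the start of the episode below 0.05 m and angle between each of timer_a_mid, timer_b_mid's own z axis and vertical below 0.15 rad))); the robot touches nothing.
It fails at once if a timer was let go of in mid-air (its centre over 67 mm above the bench, no finger on it) ((height (world z) of timer_a_mid above 0.067 m and contact force between the fingers and timer_a below 0.02 N) or (height (world z) of timer_b_mid above 0.067 m and contact force between the fingers and timer_b below 0.02 N) or (height (world z) of timer_c_mid above 0.067 m and contact force between the fingers and timer_c below 0.02 N)).
It fails at once if a timer was knocked over (angle between any of timer_a_mid, timer_b_mid, timer_c_mid's own z axis and vertical above 0.8 rad).
It fails at once if the brush, tub or scraper was pushed more than 30 mm (distance of any of brush, tub, scraper from where it was at the start of the episode above 0.03 m).
It also fails if it takes over 64 s, if anything falls off the work surface, if the arm or the gripper's body presses on something with over 40 N, if the wrist force passes 120 N, or if a joint passes its speed limit or range.

## Working session

There is one attempt and no reset: what is moved stays moved. The work goes in short steps, Python scripts to look and compute and a shell command to move; the robot and the scene stay as the last step left them, time stands still between calls to the robot, and variables do not carry over. Pictures are saved under pics/ and viewed, and the job is handed in when it is done.

```bash
mkdir -p pics; ls; python3 - <<'E'
from rig import robot
import cv2
for n in("side","top"):
    c=robot.capture(n); print({k:v for k,v in c.items() if k!="color"})
    cv2.imwrite(f"pics/{n}0.png",c["color"][:,:,::-1])
print(robot.get_state())
E
```

```text
pics
{'vfov': 43.49861722104838, 'cx': 276.8416486388446, 'cy': 210.12691437830003, 'origin': array([ 0.4711522 , -0.96133592,  0.84139409]), 'attitude': array([ 0.45162571, -0.02960962, -0.05598694,  0.88995671])}
{'vfov': 44.11072824052514, 'cx': 271.73331866694497, 'cy': 206.697755970593, 'origin': array([0.33170694, 0.02618575, 1.41977196]), 'attitude': array([ 0.0719136 , -0.05838866, -0.69564561,  0.71238781])}
{'clock': 0.1, 'q': array([-1.27070547,  0.60003681, -0.00256739,  1.60004545,  0.00182396,
        0.94290223, -0.07982137]), 'dq': array([-4.96532749e-04, -2.67573269e-03,  9.34499568e-04, -1.35558300e-03,
        7.31336630e-04, -4.30012099e-05,  5.72128156e-04]), 'joint_torque': array([ 5.76463644e-03, -7.66555595e+01,  1.50213718e+00, -2.52934939e+01,
       -5.23677212e-02,  1.36589870e-02,  6.48758555e-05]), 'position': array([0.26658726, 0.67368976, 0.1850536 ]), 'tcp_rot': array([ 0.13191501,  0.69464426, -0.13289369,  0.69455529]), 'wrist_force': array([-0.35304915,  0.42324805, -0.10186668]), 'wrist_torque': array([-0.04965028,  0.02043956, -0.02979419]), 'finger_gap': 0.09291046751566685}
```

View pics/side0.png

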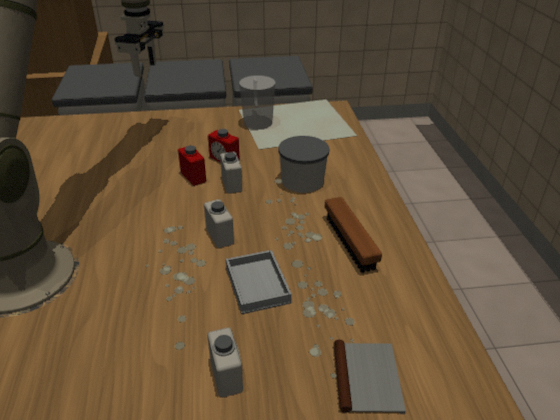

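View pics/top0.png

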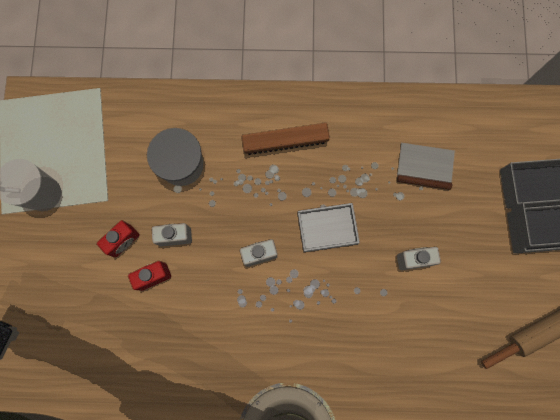

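The three white timers are at top-view pixels (170,236), (259,253) and (421,259), and at side-view (232,172), (219,223) and (226,360). The two red ones at top (118,239) and (149,276) aren't meant. The tray is at top (328,228). I'll enlarge the view and measure the buttons.

```bash
cat > h.py <<'E'
import numpy as np,cv2
from scipy.spatial.transform import Rotation as R
from rig import robot
def ray(c,u,v):
    H=c["color"].shape[0]; f=H/2/np.tan(np.radians(c["vfov"])/2)
    d=np.array([(u-c["cx"])/f,-(v-c["cy"])/f,-1.0])
    return np.array(c["origin"]),R.from_quat(c["attitude"]).apply(d/np.linalg.norm(d))
def plane(c,u,v,z):
    o,d=ray(c,u,v); return o+d*(z-o[2])/d[2]
def tri(r1,r2):
    (o1,d1),(o2,d2)=r1,r2
    t=np.linalg.lstsq(np.c_[d1,-d2],o2-o1,rcond=None)[0]
    a,b=o1+t[0]*d1,o2+t[1]*d2
    return (a+b)/2,np.linalg.norm(a-b)
def proj(c,p):
    H=c["color"].shape[0]; f=H/2/np.tan(np.radians(c["vfov"])/2)
    q=R.from_quat(c["attitude"]).inv().apply(np.array(p)-c["origin"])
    return c["cx"]+f*q[0]/-q[2], c["cy"]-f*q[1]/-q[2]
E
python3 - <<'E'
from h import *
t=cv2.imread("pics/top0.png");s=cv2.imread("pics/side0.png")
z=lambda im,x,y,r=32:cv2.resize(im[y-r:y+r,x-r:x+r],(256,256),interpolation=cv2.INTER_CUBIC)
a=np.hstack([z(t,170,236),z(t,259,253),z(t,421,259)]);b=np.hstack([z(s,232,172),z(s,219,223),z(s,226,360)])
cv2.imwrite("pics/crop0.png",np.vstack([a,b]))
cv2.imwrite("pics/tray0.png",np.hstack([z(t,328,228,40),z(s,257,280,40)]))
E
```

```text
(no output)
```

View pics/crop0.png

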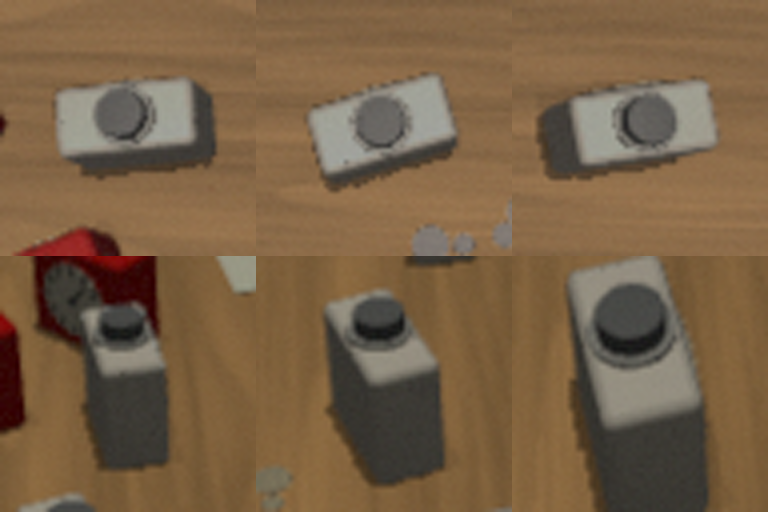

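View pics/tray0.png

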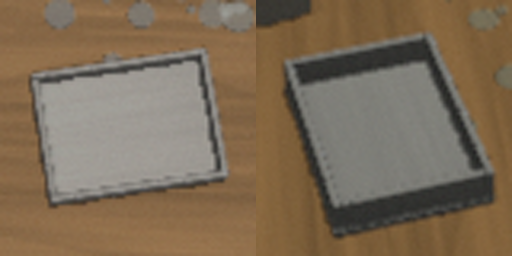

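The crops show three white boxes, each with a grey button on top and no dial visible from these two views. The button discs are at top (168.7,233), (258.3,251.3) and (423.3,257). The tray is an empty open tray. Next I'll measure.

```bash
python3 - <<'E'
from h import *
ct=robot.capture("top");cs=robot.capture("side")
T=[(168.7,233),(258.3,251.3),(423.3,257)];S=[(231,154.8),(217.8,204.3),(223.5,342.8)]
hsv=cv2.cvtColor(ct["color"],cv2.COLOR_RGB2HSV)
m=((hsv[...,1]<60)&(hsv[...,2]>140)).astype(np.uint8)
for t,s in zip(T,S):
    p,g=tri(ray(ct,*t),ray(cs,*s)); print("tri",p.round(4),"gap",round(g,4),"plane top",plane(ct,*t,.1).round(4),"side",plane(cs,*s,.1).round(4))
    mm=np.zeros_like(m);x,y=int(t[0]),int(t[1]);mm[y-25:y+25,x-30:x+30]=m[y-25:y+25,x-30:x+30]
    cn=max(cv2.findContours(mm,cv2.RETR_EXTERNAL,cv2.CHAIN_APPROX_NONE)[0],key=cv2.contourArea)
    w=np.array([plane(ct,*q[0],.084)[:2] for q in cn],np.float32)*1000
    r=cv2.minAreaRect(w); b=cv2.boxPoints(r); e=b[1]-b[0],b[2]-b[1]; L=max(e,key=np.linalg.norm)
    print("  face",np.round(r[0],1),np.round(r[1],1),"long-axis deg",np.degrees(np.arctan2(L[1],L[0])).round(1))
# tray corners: outer rim z=.03
c=np.array([(33,75),(205,50),(227,177),(52,204)])*80/256+[288,188]
w=np.array([plane(ct,*q,.03)[:2] for q in c])*1000
print(w.round(1),w.mean(0).round(1))
print([np.linalg.norm(w[i]-w[i-1]).round(1) for i in range(4)],[np.degrees(np.arctan2(*(w[i]-w[i-1])[::-1])).round(1) for i in range(4)])
c=np.array([(285,63),(430,36),(493,172),(334,218)])*80/256+[217-80,240]
w=np.array([plane(cs,*q,.03)[:2] for q in c])*1000
print("side",w.round(1),w.mean(0).round(1))
st=robot.get_state();M=R.from_quat(st["tcp_rot"]).as_matrix();print(M.round(3))
for P in [(.267,.674,.186),(.267,.674,.25)]: print(proj(ct,P),proj(cs,P))
E
```

```text
tri [0.5051 0.3184 0.0999] gap 0.0041 plane top [0.503  0.3182 0.1   ] side [0.5071 0.3188 0.1   ]
  face [508.9 295.3] [40.2 33.3] long-axis deg 7.5
tri [0.4617 0.0861 0.0995] gap 0.0006 plane top [0.4613 0.086  0.1   ] side [0.462  0.0855 0.1   ]
  face [469.7  65.6] [40.5 40.2] long-axis deg 18.1
tri [ 0.4569 -0.3342  0.0934] gap 0.0009 plane top [ 0.4568 -0.3323  0.1   ] side [ 0.4566 -0.3397  0.1   ]
  face [ 453.2 -306.2] [40.6 32. ] long-axis deg 11.6
[[ 579.3  -16.4]
 [ 604.2 -162.4]
 [ 496.  -180.4]
 [ 469.9  -34.1]] [537.4 -98.3]
[np.float64(110.8), np.float64(148.0), np.float64(109.6), np.float64(148.7)] [np.float64(9.2), np.float64(-80.3), np.float64(-170.5), np.float64(100.1)]
side [[ 472.   -39.1]
 [ 579.5  -22.4]
 [ 605.  -166.2]
 [ 496.2 -194.6]] [ 538.2 -105.6]
[[-0.     0.368  0.93 ]
 [-0.001  0.93  -0.368]
 [-1.    -0.001  0.   ]]
(np.float64(3.563605175957889), np.float64(324.5328599181861)) (np.float64(147.7984518597633), np.float64(79.99417955347204))
(np.float64(-11.569981067409913), np.float64(325.67761849386045)) (np.float64(144.86447344913657), np.float64(60.381725880538625))
```

```bash
python3 - <<'E'
from h import *
ct=robot.capture("top")
hsv=cv2.cvtColor(ct["color"],cv2.COLOR_RGB2HSV)
m=((hsv[...,1]<60)&(hsv[...,2]>135)).astype(np.uint8)
for x,y in [(170,233),(258,251),(423,257)]:
    mm=np.zeros_like(m);mm[y-17:y+18,x-24:x+24]=m[y-17:y+18,x-24:x+24]
    n,l,s,_=cv2.connectedComponentsWithStats(mm,connectivity=8)
    pts=np.argwhere(np.isin(l,[i for i in range(1,n) if s[i,4]>25]))[:,::-1]
    w=np.array([plane(ct,*q,.084)[:2] for q in pts],np.float32)*1000
    r=cv2.minAreaRect(w); b=cv2.boxPoints(r); L=max((b[1]-b[0],b[2]-b[1]),key=np.linalg.norm)
    print(np.round(r[0],1),np.round(r[1],1),"long",np.degrees(np.arctan2(L[1],L[0])).round(1))
E
```

```text
[506.2 322.3] [42.1 87.6] long -83.2
[462.7  87.9] [41.9 87.8] long -71.9
[ 458.2 -332.8] [41.4 86.9] long -80.2
```

Positions: 1 is (0.504,0.319), 2 is (0.462,0.087), 3 is (0.457,-0.333), with long axes at about 97°, 108° and 100°. The heights triangulate to 0.100 as they should for 1 and 2. 3 comes out at 0.093, a few mm low, so I'll check it against the gripper. First I'll move over timer 1 with the fingers closed.

```bash
python3 -m pendant '[[[0,0,-0.02,0.0293,0,0,0],[0,0,-0.02,0.0293,0,0,0],[0,0,-0.02,0.0293,0,0,0],[0,0,-0.02,0.0293,0,0,0],[0,0,-0.02,0.0293,0,0,0]]]' 20
python3 -m pendant '[[[0,0,-0.02,0.0293,0,0,0],[0,0,-0.02,0.0293,0,0,0],[0,0,-0.02,0.0293,0,0,0],[0,0,-0.02,0.0293,0,0,0],[0,0,-0.02,0.0293,0,0,0]]]'
python3 -m pendant '[[[0,0.01,-0.02,0.0293,0,0,0],[0,0.015,-0.02,0.0293,0,0,0],[0,0.015,0,0,0,0,0],[0,0,0,0,0,0,0]]]'
```

```text
clock: 0.67
position: [0.3669, 0.5258, 0.1858]
tcp_rot: [0.132, 0.695, -0.132, 0.695]
wrist_force: [0.9, 0.5, 0.1]
finger_gap: 0.0646
clock: 1.08
position: [0.4664, 0.3788, 0.1859]
tcp_rot: [0.132, 0.695, -0.132, 0.695]
wrist_force: [0.3, 0.6, 0.4]
finger_gap: 0.031
clock: 1.42
position: [0.5056, 0.3183, 0.1436]
tcp_rot: [0.133, 0.695, -0.135, 0.694]
wrist_force: [-0.8, 1.1, 0.1]
finger_gap: 0.0043
```

```bash
cat > snap.py <<'E'
from h import *
import sys
def snap(tag,tx,ty,sx,sy,r=50):
    o=[]
    for n,x,y in(("top",tx,ty),("side",sx,sy)):
        c=robot.capture(n); im=c["color"][:,:,::-1].copy()
        p=robot.get_state()["position"]; u=proj(c,p); print(n,"tcp px",np.round(u,1))
        x0=int(np.clip(x-r,0,560-2*r));y0=int(np.clip(y-r,0,420-2*r))
        o.append(cv2.resize(im[y0:y0+2*r,x0:x0+2*r],(400,400),interpolation=cv2.INTER_CUBIC)); print("crop origin",x0,y0,"scale",400/(2*r))
    cv2.imwrite(f"pics/{tag}.png",np.hstack(o))
if __name__=="__main__": snap(sys.argv[1],*map(int,sys.argv[2:7]))
E
python3 snap.py p1 170 233 231 150 50
```

```text
top tcp px [164.  229.8]
crop origin 120 183 scale 4.0
side tcp px [229.3 139.7]
crop origin 181 100 scale 4.0
```

View pics/p1.png

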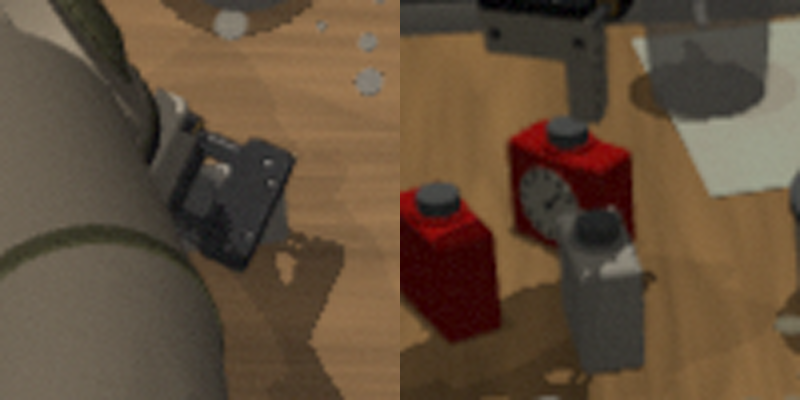

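```bash
python3 - <<'E'
from h import *
o=[]
for n,x,y,r in (("side",160,30,140),("top",60,130,140)):
    c=robot.capture(n);im=c["color"][:,:,::-1]
    st=robot.get_state();p=st["position"];M=R.from_quat(st["tcp_rot"]).as_matrix()
    im=im[y:y+r,x:x+r];im=cv2.resize(im,None,fx=400/r,fy=400/r,interpolation=cv2.INTER_CUBIC);im=np.clip(im*1.6,0,255).astype(np.uint8)
    for q in (0,-.019,-.084):
        u=(np.array(proj(c,p+M[:,0]*q))-[x,y])*400/r; cv2.circle(im,tuple(int(a) for a in u),3,(0,255,0),-1)
    o.append(im)
print(st["position"],st["clock"],st["finger_gap"])
cv2.imwrite("pics/p2.png",np.hstack(o))
E
```

```text
[0.50486389 0.32335094 0.14655903] 1.6167 0.0002333789812685175
```

View pics/p2.png

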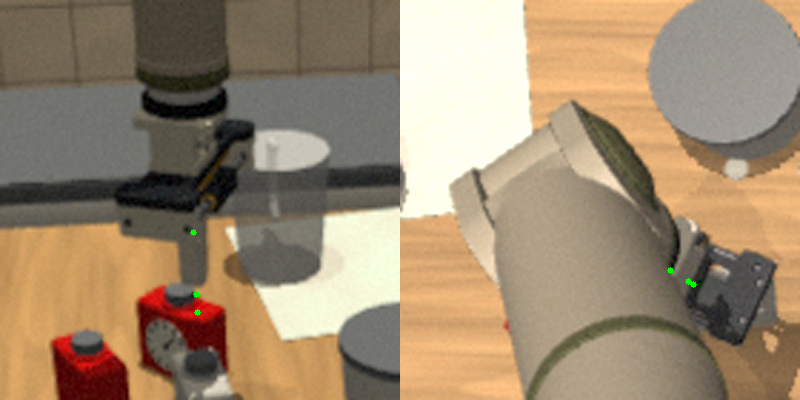

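```bash
python3 - <<'E'
from h import *
c=robot.capture("side")
for z in(.1466,.16,.17,.18): print(z,plane(c,227.5,129,z))
im=c["color"][:,:,::-1][95:165,195:265]
cv2.imwrite("pics/p3.png",np.clip(cv2.resize(im,(560,560),interpolation=cv2.INTER_NEAREST)*1.6,0,255))
E
```

```text
0.1466 [0.5032375 0.3841946 0.1466   ]
0.16 [0.5026187  0.35824431 0.16      ]
0.17 [0.5021569  0.33887842 0.17      ]
0.18 [0.50169511 0.31951253 0.18      ][ WARN:0@2.240] global loadsave.cpp:1063 imwrite_ Unsupported depth image for selected encoder is fallbacked to CV_8U.
```

View pics/p3.png

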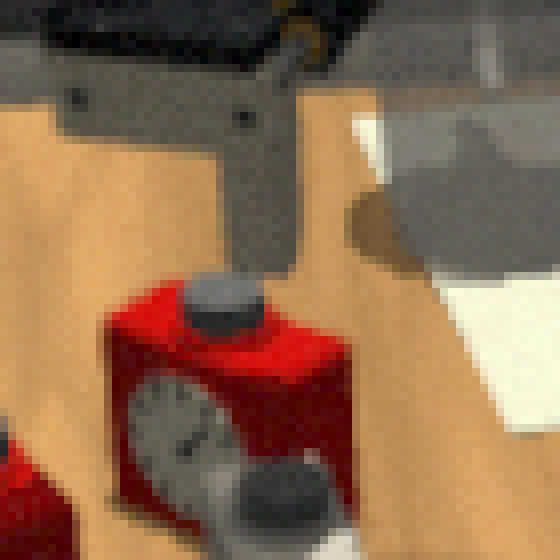

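The side view puts the fingertip about 10 px above where the reported TCP projects. I'll go lower and look again rather than trust either reading.

```bash
python3 -m pendant '[[[0,0.01,0,0,0,0,0],[0,0.01,0,0,0,0,0],[0,0.01,0,0,0,0,0],[0,0.005,0,0,0,0,0],[0,0,0,0,0,0,0]]]'
python3 snap.py p4 170 233 231 150 35
```

```text
clock: 2.08
position: [0.5044, 0.3212, 0.109]
tcp_rot: [0.132, 0.695, -0.133, 0.694]
wrist_force: [-0.2, -0.7, -0.4]
finger_gap: 0.0001
top tcp px [166.7 231.8]
crop origin 135 198 scale 5.714285714285714
side tcp px [230.1 151.1]
crop origin 196 115 scale 5.714285714285714
```

View pics/p4.png

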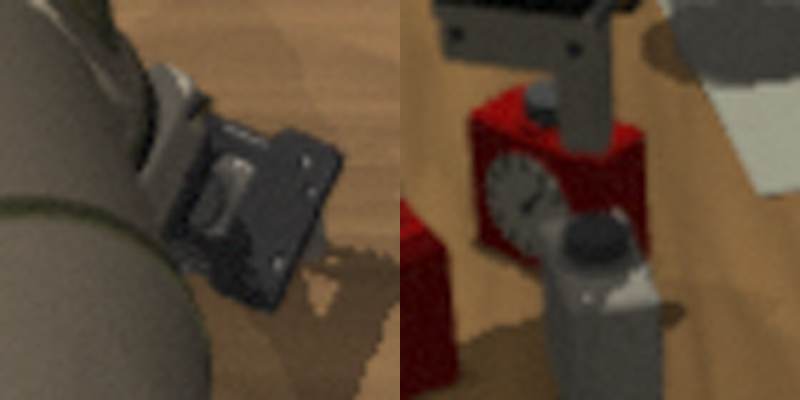

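```bash
python3 -m pendant '[[[0,0.003,0,0,0,0,0],[0,0.002,0,0,0,0,0],[0,0.002,0,0,0,0,0],[0,0.002,0,0,0,0,0],[0,0,0,0,0,0,0]]]'
```

```text
clock: 2.6
position: [0.5053, 0.3215, 0.1015]
tcp_rot: [0.132, 0.695, -0.133, 0.695]
wrist_force: [0.1, -0.2, -0.1]
finger_gap: 0.0003
```

```bash
python3 -m pendant '[[[0,0.002,0,0,0,0,0],[0,0.0015,0,0,0,0,0],[0,0.0015,0,0,0,0,0],[0,0,0,0,0,0,0]]]'
python3 -m pendant '[[[0,0.002,0,0,0,0,0],[0,0.0015,0,0,0,0,0],[0,0.0015,0,0,0,0,0],[0,0,0,0,0,0,0]]]'
```

```text
clock: 2.93
position: [0.5053, 0.3215, 0.0965]
tcp_rot: [0.132, 0.695, -0.133, 0.695]
wrist_force: [-0.0, 0.4, 0.1]
finger_gap: 0.0005
clock: 3.27
position: [0.5052, 0.3215, 0.0915]
tcp_rot: [0.132, 0.695, -0.133, 0.694]
wrist_force: [-0.4, 0.7, -0.2]
finger_gap: 0.0005
```

There's no contact at z=0.0915, so the picture was right that the tip isn't where I assumed. Looking again.

```bash
python3 snap.py p5 170 233 231 150 35
```

```text
top tcp px [168.2 232.5]
crop origin 135 198 scale 5.714285714285714
side tcp px [230.5 156.9]
crop origin 196 115 scale 5.714285714285714
```

View pics/p5.png

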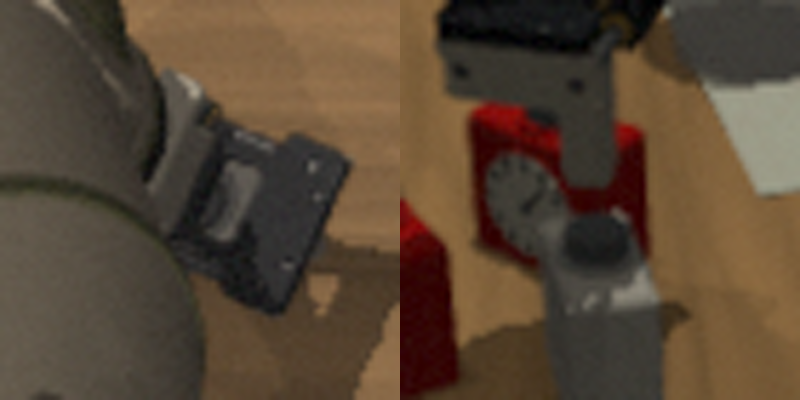

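```bash
python3 - <<'E'
from h import *
c=robot.capture("top")
for z in(.175,.2,.225,.25): print(z,(plane(c,189.7,239.1,z)+.094*np.array([.368,.93,0])).round(3), (plane(c,175.2,233,z)).round(3))
im=c["color"][:,:,::-1][205:255,140:200]
cv2.imwrite("pics/p6.png",np.clip(cv2.resize(im,(720,600),interpolation=cv2.INTER_CUBIC)*1.8,0,255).astype(np.uint8))
E
```

```text
0.175 [0.514 0.337 0.175] [0.494 0.286 0.175]
0.2 [0.511 0.333 0.2  ] [0.49  0.281 0.2  ]
0.225 [0.508 0.328 0.225] [0.487 0.275 0.225]
0.25 [0.505 0.324 0.25 ] [0.484 0.27  0.25 ]
```

View pics/p6.png

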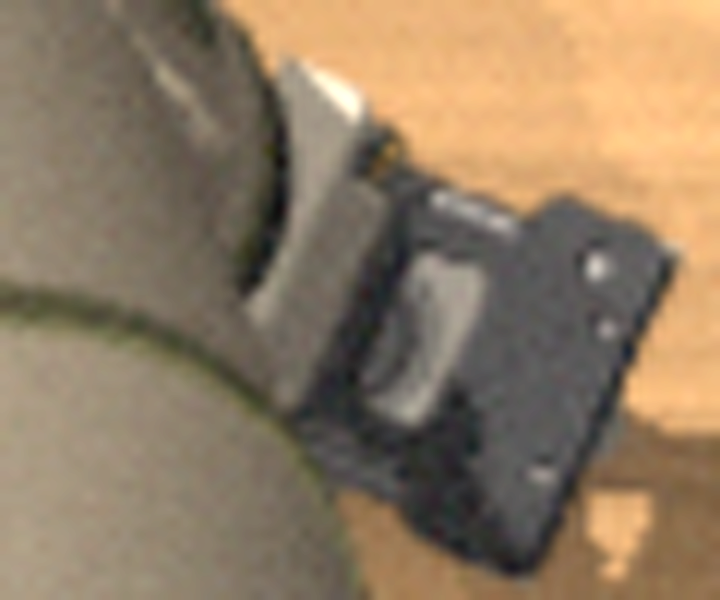

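The body end in the top view agrees with the reported x and y. So the tip seems to sit about 30 mm higher than the stated TCP, and I expect contact near a reported z of 0.07. I'll go down slowly and watch the force.

```bash
python3 -m pendant '[[[0,0.004,0,0,0,0,0],[0,0.003,0,0,0,0,0],[0,0.003,0,0,0,0,0],[0,0.002,0,0,0,0,0],[0,0,0,0,0,0,0]]]'
python3 snap.py p7 170 233 231 150 35
```

```text
clock: 3.83
position: [0.5051, 0.3214, 0.0792]
tcp_rot: [0.132, 0.695, -0.133, 0.694]
wrist_force: [-0.4, 0.1, -0.0]
finger_gap: 0.0002
top tcp px [169.2 233.2]
crop origin 135 198 scale 5.714285714285714
side tcp px [230.7 160.6]
crop origin 196 115 scale 5.714285714285714
```

View pics/p7.png

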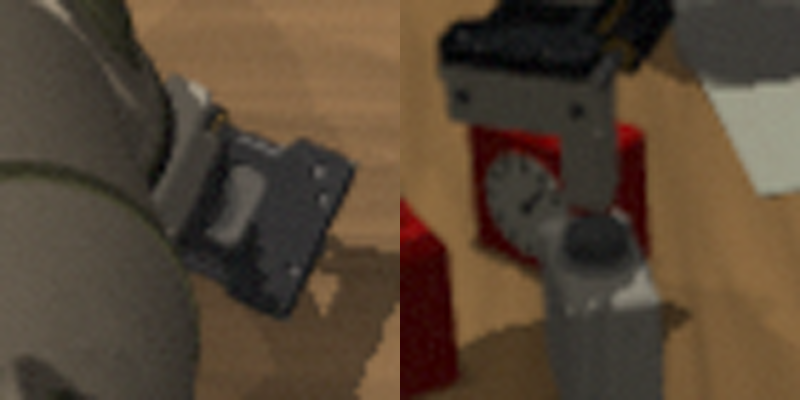

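```bash
python3 -m pendant '[[[0,0.002,0,0,0,0,0],[0,0.0015,0,0,0,0,0],[0,0.0015,0,0,0,0,0],[0,0,0,0,0,0,0]]]'
python3 snap.py p8 170 233 231 150 25
```

```text
clock: 4.27
position: [0.5053, 0.3215, 0.0745]
tcp_rot: [0.132, 0.695, -0.133, 0.695]
wrist_force: [0.2, -0.8, 0.1]
finger_gap: 0.0005
top tcp px [169.5 233.4]
crop origin 145 208 scale 8.0
side tcp px [230.8 162.1]
crop origin 206 125 scale 8.0
```

View pics/p8.png

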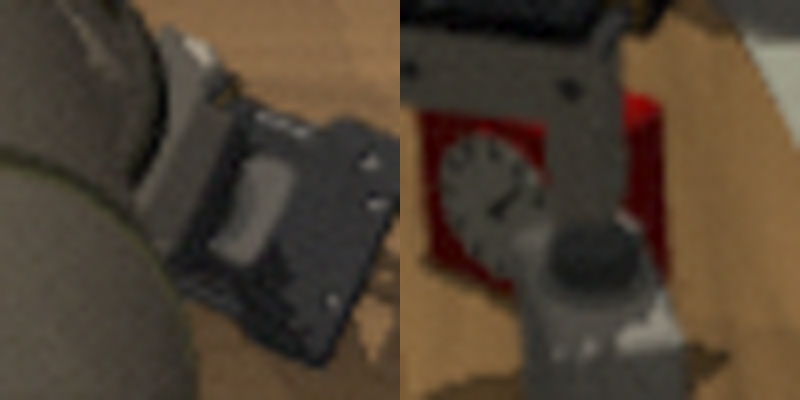

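```bash
python3 - <<'E'
from h import *
im=cv2.imread("pics/side0.png")[0:90,95:215]
cv2.imwrite("pics/s0z.png",np.clip(cv2.resize(im,(800,600),interpolation=cv2.INTER_CUBIC)*1.8,0,255).astype(np.uint8))
c=robot.capture("side");ty=np.array([.368,.93,0])
for q in(-.0465,0,.0465):
    u=np.array(proj(c,np.array([.2666,.6737,.1851])+ty*q));print((u-[95,0])*[6.667,6.667])
E
```

```text
[307.61886626 573.10515548]
[351.37974503 535.40169192]
[393.28001003 499.30129451]
```

View pics/s0z.png

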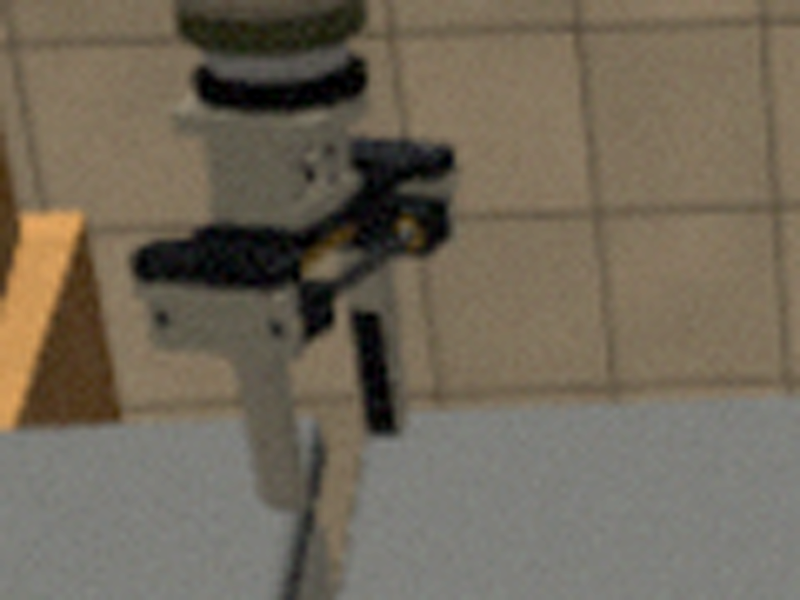

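```bash
python3 -m pendant '[[[0,0.0015,0,0,0,0,0],[0,0.0015,0,0,0,0,0],[0,0.0015,0,0,0,0,0],[0,0,0,0,0,0,0]]]'
python3 -m pendant '[[[0,0.0015,0,0,0,0,0],[0,0.0015,0,0,0,0,0],[0,0.0015,0,0,0,0,0],[0,0,0,0,0,0,0]]]'
```

```text
clock: 4.75
position: [0.5052, 0.3215, 0.07]
tcp_rot: [0.132, 0.695, -0.133, 0.694]
wrist_force: [0.6, 0.1, -0.3]
finger_gap: 0.0002
clock: 5.08
position: [0.5054, 0.3216, 0.0657]
tcp_rot: [0.132, 0.695, -0.132, 0.695]
wrist_force: [0.2, 0.0, -0.2]
finger_gap: 0.0008
```

```bash
python3 snap.py p9 170 233 231 150 25; python3 - <<'E'
import cv2,numpy as np
im=cv2.imread("pics/p9.png");cv2.imwrite("pics/p9.png",np.clip(im*2.0,0,255).astype(np.uint8))
E
```

```text
top tcp px [170.3 233.8]
crop origin 145 208 scale 8.0
side tcp px [230.9 164.9]
crop origin 206 125 scale 8.0
```

View pics/p9.png

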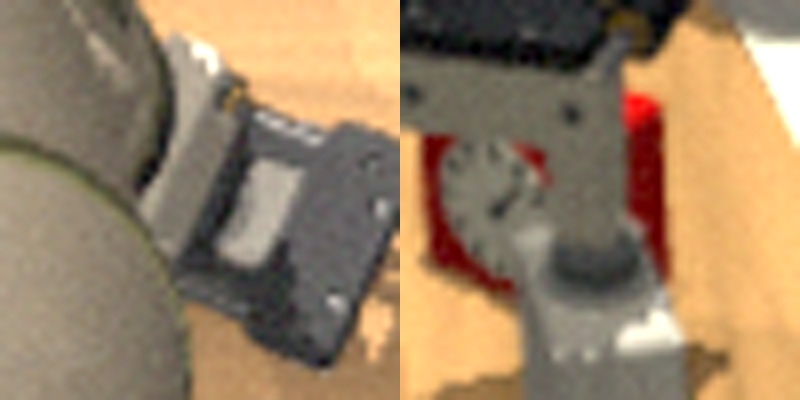

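The finger now covers the button's back half in the side view, at crop (590,240), so it's over the button and about to touch. The real tip is about 33 mm short of the stated TCP.

```bash
python3 -m pendant '[[[0,0.0015,0,0,0,0,0],[0,0.0015,0,0,0,0,0],[0,0,0,0,0,0,0]]]'
python3 -m pendant '[[[0,0.0015,0,0,0,0,0],[0,0.0015,0,0,0,0,0]]]'
python3 -m pendant '[[[0,0.0015,0,0,0,0,0],[0,0.0015,0,0,0,0,0]]]'
```

```text
clock: 5.43
position: [0.5054, 0.3216, 0.0627]
tcp_rot: [0.132, 0.695, -0.132, 0.695]
wrist_force: [0.3, 0.2, 0.7]
finger_gap: 0.0004
clock: 5.6
position: [0.5054, 0.3216, 0.0599]
tcp_rot: [0.132, 0.695, -0.132, 0.695]
wrist_force: [-1.2, 0.4, 4.8]
finger_gap: 0.0002
clock: 5.77
position: [0.5056, 0.3217, 0.0573]
tcp_rot: [0.133, 0.694, -0.132, 0.695]
wrist_force: [-5.4, -4.9, 31.5]
finger_gap: 0.0006
```

```bash
python3 snap.py p10 170 233 231 150 40; python3 - <<'E'
import cv2,numpy as np
im=cv2.imread("pics/p10.png");cv2.imwrite("pics/p10.png",np.clip(im*2.0,0,255).astype(np.uint8))
from rig import robot
s=robot.get_state();print(s["wrist_force"],s["wrist_torque"],s["position"])
E
```

```text
top tcp px [170.9 234.2]
crop origin 130 193 scale 5.0
side tcp px [231.1 167.4]
crop origin 191 110 scale 5.0
[-3.18237249 -0.26663083 12.43522017] [-0.37712389  0.56594455  0.00364825] [0.50547298 0.32162372 0.0574819 ]
```

View pics/p10.png

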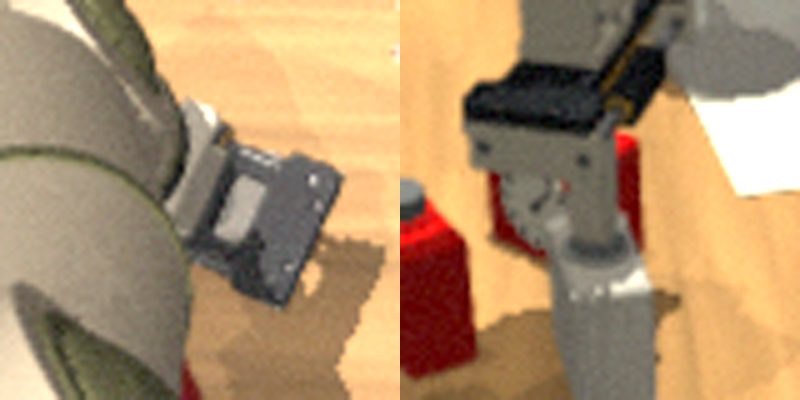

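```bash
python3 -m pendant '[[[0,-0.01,0,0,0,0,0],[0,-0.02,0,0,0,0,0],[0,-0.03,0,0,0,0,0],[0,-0.02,-0.0334,0.0066,0,0,0],[0,0,-0.0334,0.0066,0,0,0]]]'
python3 -m pendant '[[[0,0,-0.0334,0.0066,0,0,0],[0,0,-0.0334,0.0066,0,0,0],[0,0,-0.0334,0.0066,0,0,0],[0,0,-0.0334,0.0066,0,0,0],[0,0,-0.0334,0.0066,0,0,0]]]'
python3 -m pendant '[[[0,0,0,0,0,0,0]]]'
python3 snap.py p11 170 233 225 175 40
```

```text
clock: 6.28
position: [0.4949, 0.2568, 0.1404]
tcp_rot: [0.133, 0.693, -0.13, 0.696]
wrist_force: [1.1, -1.4, 0.5]
finger_gap: 0.0003
clock: 6.7
position: [0.4619, 0.0858, 0.1371]
tcp_rot: [0.132, 0.694, -0.132, 0.695]
wrist_force: [0.3, 0.1, 0.4]
finger_gap: 0.0006
clock: 6.78
position: [0.4604, 0.0806, 0.137]
tcp_rot: [0.134, 0.695, -0.136, 0.694]
wrist_force: [-0.6, 0.1, -0.1]
finger_gap: 0.0002
top tcp px [258.6 249.7]
crop origin 130 193 scale 5.0
side tcp px [217.  191.4]
crop origin 185 135 scale 5.0
```

View pics/p11.png

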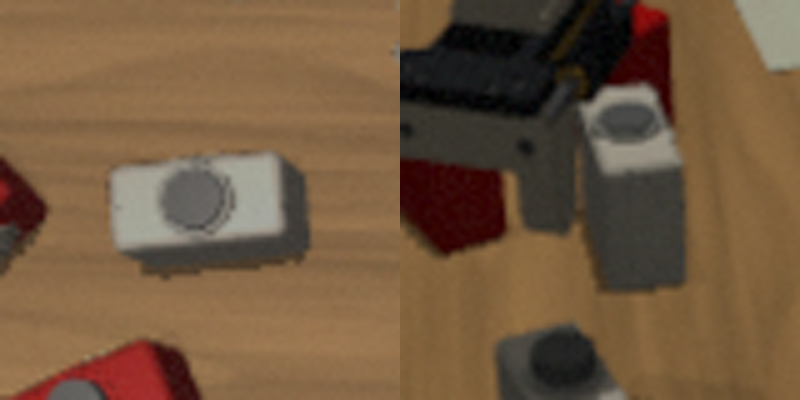

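Timer 1's button is in and stays in (side crop (628,120), flush-low), and the timer is upright, so it's good. Next is timer 2.

```bash
python3 -m pendant '[[[0,0.015,0,0,0,0,0],[0,0.02,0,0,0,0,0],[0,0.02,0,0,0,0,0],[0,0.01,0,0,0,0,0],[0,0,0,0,0,0,0]]]'
python3 -m pendant '[[[0,0.0015,0,0,0,0,0],[0,0.0015,0,0,0,0,0],[0,0.0015,0,0,0,0,0]]]'
python3 -m pendant '[[[0,0.0015,0,0,0,0,0],[0,0.0015,0,0,0,0,0],[0,0.0015,0,0,0,0,0]]]'
```

```text
clock: 7.3
position: [0.4618, 0.0888, 0.07]
tcp_rot: [0.131, 0.696, -0.132, 0.694]
wrist_force: [0.2, -0.2, -0.8]
finger_gap: 0.0005
clock: 7.55
position: [0.463, 0.0879, 0.0679]
tcp_rot: [0.132, 0.694, -0.132, 0.695]
wrist_force: [0.8, -0.1, -0.2]
finger_gap: -0.0002
clock: 7.8
position: [0.4629, 0.0877, 0.0633]
tcp_rot: [0.133, 0.694, -0.132, 0.695]
wrist_force: [-0.0, 1.8, 4.2]
finger_gap: 0.0005
```

```bash
python3 -m pendant '[[[0,0.0015,0,0,0,0,0],[0,0.0015,0,0,0,0,0]]]'
python3 -m pendant '[[[0,0.0015,0,0,0,0,0],[0,0.0015,0,0,0,0,0]]]'
```

```text
clock: 7.97
position: [0.4629, 0.0877, 0.06]
tcp_rot: [0.133, 0.694, -0.132, 0.695]
wrist_force: [-0.1, 3.3, 3.9]
finger_gap: 0.0004
clock: 8.13
position: [0.4631, 0.0877, 0.0572]
tcp_rot: [0.133, 0.694, -0.132, 0.695]
wrist_force: [-4.6, 2.7, 42.1]
finger_gap: 0.0003
```

```bash
python3 -m pendant '[[[0,-0.01,0,0,0,0,0],[0,-0.025,0,0,0,0,0],[0,-0.035,0,0,0,0,0],[0,-0.01,-0.0328,0.0125,0,0,0],[0,0,-0.0328,0.0125,0,0,0]]]'
python3 -m pendant '[[[0,0,-0.0328,0.0125,0,0,0],[0,0,-0.0328,0.0125,0,0,0],[0,0,-0.0328,0.0125,0,0,0],[0,0,-0.0328,0.0125,0,0,0],[0,0,-0.0328,0.0125,0,0,0]]]'
python3 snap.py p12 258 251 218 205 40
```

```text
clock: 8.55
position: [0.4626, 0.0175, 0.139]
tcp_rot: [0.131, 0.694, -0.131, 0.696]
wrist_force: [1.5, -0.5, -0.2]
finger_gap: 0.0006
clock: 8.97
position: [0.4579, -0.1606, 0.1364]
tcp_rot: [0.132, 0.695, -0.133, 0.694]
wrist_force: [0.9, 0.2, 0.5]
finger_gap: 0.0003
top tcp px [360.4 253.8]
crop origin 218 211 scale 5.0
side tcp px [219.  261.8]
crop origin 178 165 scale 5.0
```

View pics/p12.png

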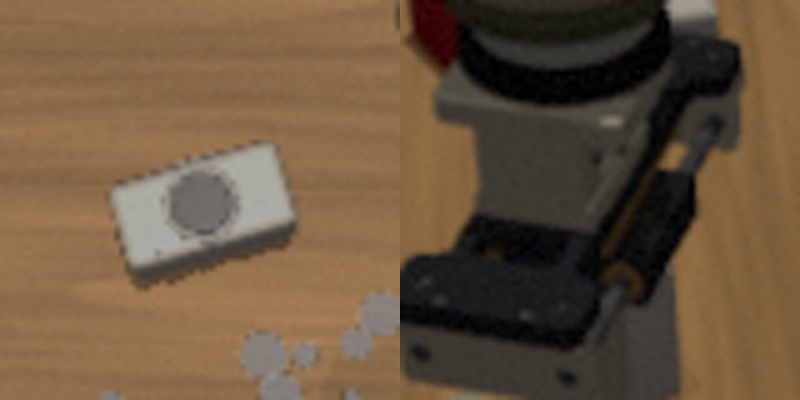

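Timer 2's button looks in from the top, at crop (203,203) with no dark side visible. I'll verify that from the side once the arm clears, and go on to timer 3.

```bash
python3 -m pendant '[[[0,0,-0.0328,0.0125,0,0,0],[0,0,-0.0328,0.0125,0,0,0],[0,0,-0.0328,0.0125,0,0,0],[0,0,-0.0328,0.0125,0,0,0],[0,0,-0.0328,0.0125,0,0,0]]]'
python3 -m pendant '[[[0,0,0,0,0,0,0],[0,0,0,0,0,0,0]]]'
python3 snap.py p13 258 251 218 205 40
cp pics/p13.png pics/x.png; python3 snap.py p14 423 257 224 320 60
```

```text
clock: 9.48
position: [0.456, -0.3351, 0.1363]
tcp_rot: [0.133, 0.695, -0.132, 0.694]
wrist_force: [0.8, 1.1, 0.0]
finger_gap: 0.0003
clock: 9.65
position: [0.4557, -0.3355, 0.136]
tcp_rot: [0.134, 0.695, -0.134, 0.694]
wrist_force: [-0.6, 0.4, -0.5]
finger_gap: 0.0007
top tcp px [427.8 256. ]
crop origin 218 211 scale 5.0
side tcp px [222.1 326. ]
crop origin 178 165 scale 5.0
top tcp px [427.3 255.7]
crop origin 363 197 scale 3.3333333333333335
side tcp px [222.4 325.6]
crop origin 164 260 scale 3.3333333333333335
```

View pics/p13.png

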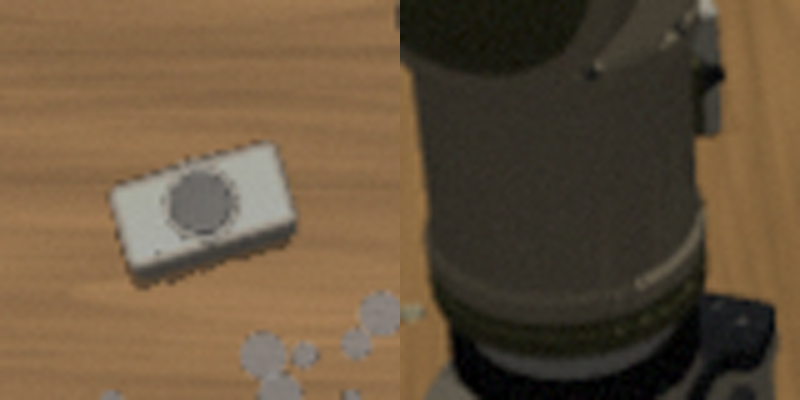

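View pics/p14.png

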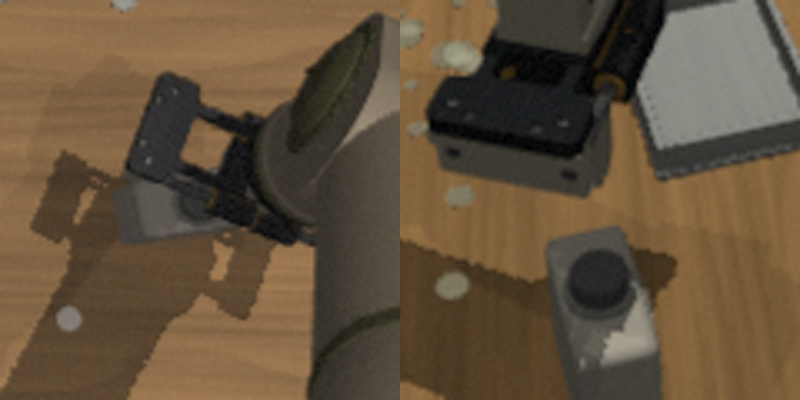

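```bash
python3 -m pendant '[[[0,0.015,0,0,0,0,0],[0,0.02,0,0,0,0,0],[0,0.02,0,0,0,0,0],[0,0.009,0,0,0,0,0],[0,0,0,0,0,0,0]]]'
python3 snap.py p15 423 257 224 320 40
```

```text
clock: 10.27
position: [0.4563, -0.3321, 0.0712]
tcp_rot: [0.132, 0.696, -0.131, 0.694]
wrist_force: [0.1, 0.2, 0.3]
finger_gap: 0.0006
top tcp px [420.6 257.9]
crop origin 383 217 scale 5.0
side tcp px [224.6 349.7]
crop origin 184 280 scale 5.0
```

View pics/p15.png

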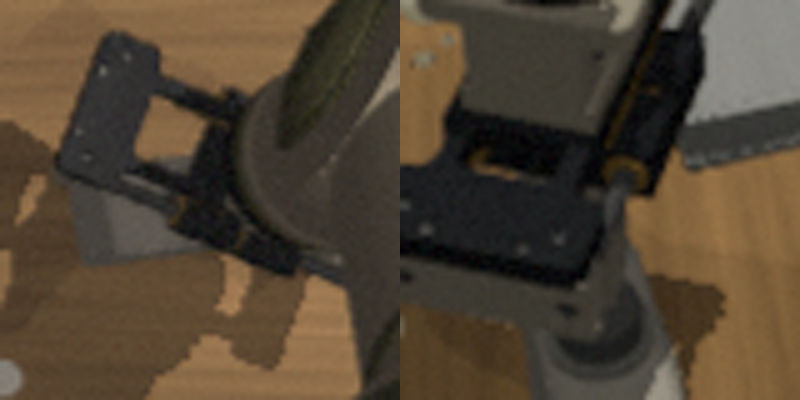

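```bash
python3 -m pendant '[[[0,0.002,0,0,0,0,0],[0,0.0015,0,0,0,0,0],[0,0.0015,0,0,0,0,0],[0,0.0015,0,0,0,0,0]]]'
python3 -m pendant '[[[0,0.0015,0,0,0,0,0],[0,0.0015,0,0,0,0,0],[0,0.0015,0,0,0,0,0]]]'
python3 -m pendant '[[[0,0.0015,0,0,0,0,0],[0,0.0015,0,0,0,0,0]]]'
```

```text
clock: 10.7
position: [0.4573, -0.3342, 0.0668]
tcp_rot: [0.132, 0.694, -0.133, 0.695]
wrist_force: [-0.4, -0.5, 1.6]
finger_gap: 0.0008
clock: 10.95
position: [0.4573, -0.3342, 0.062]
tcp_rot: [0.132, 0.694, -0.133, 0.695]
wrist_force: [0.5, 0.3, 2.6]
finger_gap: 0.0005
clock: 11.12
position: [0.4573, -0.3342, 0.0589]
tcp_rot: [0.132, 0.694, -0.133, 0.695]
wrist_force: [0.3, -0.8, 5.2]
finger_gap: 0.0002
```

```bash
python3 -m pendant '[[[0,0.0015,0,0,0,0,0],[0,0.001,0,0,0,0,0]]]'
```

```text
clock: 11.28
position: [0.4574, -0.3342, 0.0569]
tcp_rot: [0.132, 0.694, -0.133, 0.695]
wrist_force: [-3.1, 2.5, 24.7]
finger_gap: 0.0005
```

```bash
python3 -m pendant '[[[0,-0.01,0,0,0,0,0],[0,-0.025,0,0,0,0,0],[0,-0.035,0,0,0,0,0],[0,-0.015,0.03,0,0,0,0],[0,0,0.035,0,0,0,0]]]'
python3 -m pendant '[[[0,0,0.035,0,0,0,0],[0,0,0.035,0,0,0,0],[0,0,0.035,0,0,0,0],[0,0,0.035,0,0,0,0]]]'
python3 - <<'E'
from h import *
for n in("side","top"): cv2.imwrite(f"pics/{n}1.png",cv2.convertScaleAbs(robot.capture(n)["color"][:,:,::-1],alpha=1.5))
E
```

```text
clock: 11.7
position: [0.4814, -0.2762, 0.1446]
tcp_rot: [0.134, 0.693, -0.135, 0.696]
wrist_force: [1.0, -0.4, -0.6]
finger_gap: -0.0
clock: 12.03
position: [0.5323, -0.1417, 0.1412]
tcp_rot: [0.132, 0.695, -0.133, 0.694]
wrist_force: [0.3, -0.9, -1.1]
finger_gap: 0.0007
```

View pics/side1.png

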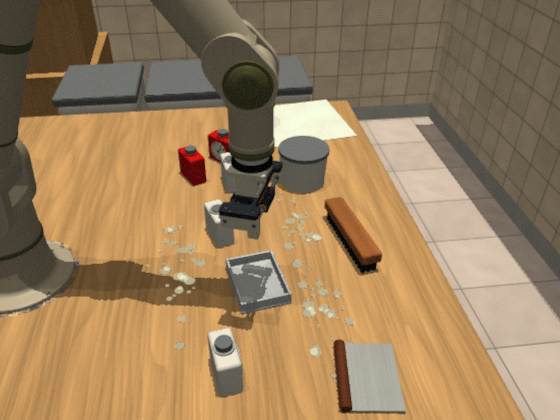

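View pics/top1.png

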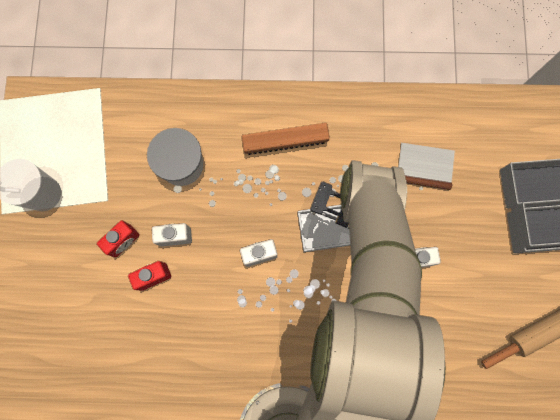

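```bash
python3 - <<'E'
import cv2,numpy as np
a=cv2.convertScaleAbs(cv2.imread("pics/side0.png"),alpha=1.5);b=cv2.imread("pics/side1.png")
z=lambda im,x,y,r=24:cv2.resize(im[y-r:y+r,x-r:x+r],(260,260),interpolation=cv2.INTER_CUBIC)
L=[(232,160),(218,210),(224,348)]
cv2.imwrite("pics/cmp.png",np.vstack([np.hstack([z(i,*p) for p in L]) for i in(a,b)]))
E
```

```text
(no output)
```

View pics/cmp.png

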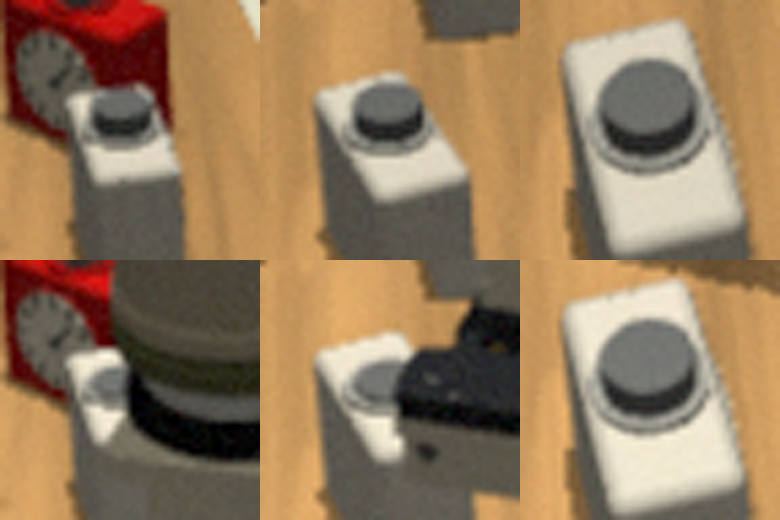

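Timer 3's button is back out after reaching its stop (25 N at the end of travel), so timer 3 is the faulty one. Buttons 1 and 2 are in. I'll go back over timer 3, opening the jaws and turning +58.6° about tool x so the jaws close across the 46 mm.

```bash
python3 -m pendant '[[[0.085,0,-0.041,0,0,0,0],[0.085,0,-0.041,0,0,0,0],[0.085,0,-0.041,0,0,0,0],[0.085,0,-0.041,0,0,0,0],[0.085,0,-0.041,0,0,0,0]]]'
python3 -m pendant '[[[0.085,0,0,0,6.5,0,0],[0.085,0,0,0,6.5,0,0],[0.085,0,0,0,6.5,0,0],[0.085,0,0,0,6.5,0,0],[0.085,0,0,0,6.5,0,0]]]'
python3 -m pendant '[[[0.085,0,0,0,6.5,0,0],[0.085,0,0,0,6.5,0,0],[0.085,0,0,0,6.5,0,0],[0.085,0,0,0,6.5,0,0],[0.085,0,0,0,0,0,0]]]'
python3 snap.py p16 423 257 224 320 60
python3 -c "
from h import *
s=robot.get_state();M=R.from_quat(s['tcp_rot']).as_matrix();print(M.round(3),s['q'].round(2),np.degrees(np.arctan2(M[1,1],M[0,1])))"
```

```text
clock: 12.55
position: [0.4552, -0.3358, 0.1411]
tcp_rot: [0.132, 0.695, -0.132, 0.694]
wrist_force: [1.0, -0.5, 0.1]
finger_gap: 0.0295
clock: 12.97
position: [0.4559, -0.3345, 0.1411]
tcp_rot: [0.324, 0.629, -0.324, 0.628]
wrist_force: [0.5, 0.8, -0.0]
finger_gap: 0.0627
clock: 13.38
position: [0.4563, -0.3341, 0.141]
tcp_rot: [0.456, 0.54, -0.457, 0.54]
wrist_force: [-0.6, -0.4, -0.4]
finger_gap: 0.0847
top tcp px [428.5 255.7]
crop origin 363 197 scale 3.3333333333333335
side tcp px [222.  324.6]
crop origin 164 260 scale 3.3333333333333335
[[-0.001  0.984  0.176]
 [ 0.     0.176 -0.984]
 [-1.    -0.001 -0.   ]] [ 0.33  0.48  0.28  2.02 -0.21  0.67  0.92] 10.122260615394024
```

View pics/p16.png

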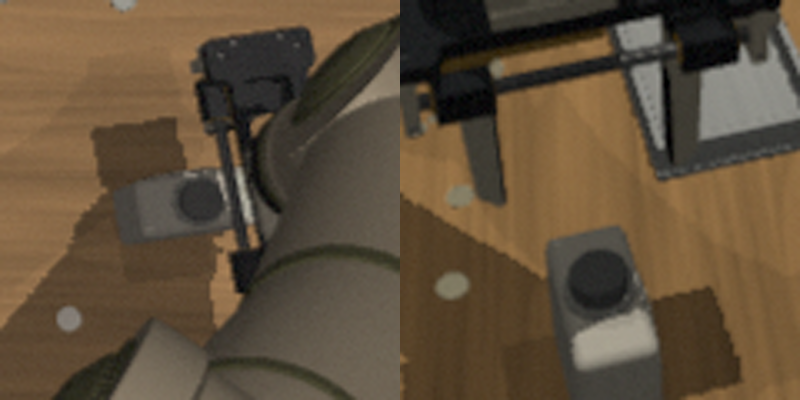

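```bash
python3 - <<'E'
from h import *
c=robot.capture("side");p=robot.get_state()["position"]
for dz in(0,.0125,.025,.0325,.04): 
    a=plane(c,193.1,321.5,p[2]+dz);b=plane(c,248.9,313.1,p[2]+dz);print(dz,a.round(4),b.round(4),((a+b)/2).round(4),np.linalg.norm(a-b).round(4))
E
```

```text
0 [ 0.4068 -0.3206  0.1412] [ 0.5052 -0.3132  0.1412] [ 0.456  -0.3169  0.1412] 0.0986
0.0125 [ 0.408  -0.3321  0.1537] [ 0.5046 -0.3248  0.1537] [ 0.4563 -0.3284  0.1537] 0.0969
0.025 [ 0.4091 -0.3435  0.1662] [ 0.504  -0.3363  0.1662] [ 0.4565 -0.3399  0.1662] 0.0951
0.0325 [ 0.4098 -0.3504  0.1737] [ 0.5036 -0.3433  0.1737] [ 0.4567 -0.3468  0.1737] 0.0941
0.04 [ 0.4105 -0.3572  0.1812] [ 0.5032 -0.3502  0.1812] [ 0.4569 -0.3537  0.1812] 0.093
```

```bash
python3 -m pendant '[[[0.085,0.02,0,0,0,0,0],[0.085,0.025,0,0,0,0,0],[0.085,0.025,0,0,0,0,0],[0.085,0.01,0,0,0,0,0],[0.085,0,0,0,0,0,0]]]'
python3 snap.py p17 423 257 224 335 40
```

```text
clock: 13.95
position: [0.4556, -0.3333, 0.0593]
tcp_rot: [0.454, 0.543, -0.455, 0.54]
wrist_force: [-0.1, -0.0, 0.0]
finger_gap: 0.085
top tcp px [419.8 258.5]
crop origin 383 217 scale 5.0
side tcp px [224.8 354.3]
crop origin 184 295 scale 5.0
```

View pics/p17.png

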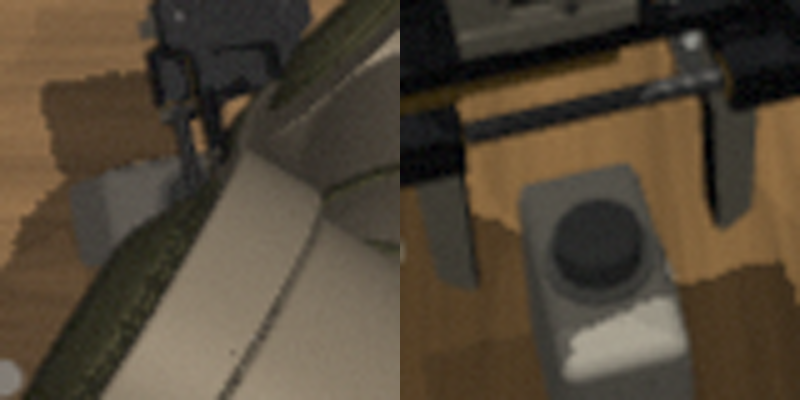

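```bash
python3 -m pendant '[[[0.085,0.012,0,0,0,0,0],[0.085,0.012,0,0,0,0,0],[0.085,0.01,0,0,0,0,0],[0.085,0,0,0,0,0,0]]]'
python3 snap.py p18 423 257 224 335 40
```

```text
clock: 14.38
position: [0.4569, -0.3338, 0.0269]
tcp_rot: [0.455, 0.542, -0.455, 0.541]
wrist_force: [-0.4, -0.1, -0.0]
finger_gap: 0.0852
top tcp px [416.6 259.3]
crop origin 383 217 scale 5.0
side tcp px [225.9 365.9]
crop origin 184 295 scale 5.0
```

View pics/p18.png

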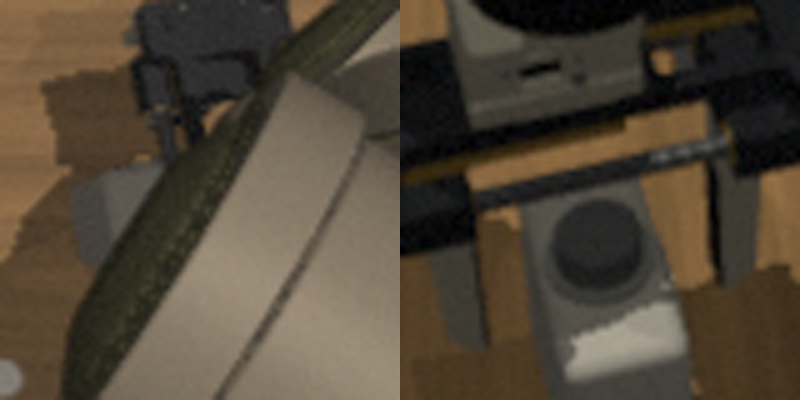

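```bash
python3 -m pendant '[[[0.085,0.006,0,0,0,0,0],[0.03,0,0,0,0,0,0],[0.03,0,0,0,0,0,0],[0.03,0,0,0,0,0,0],[0.03,0,0,0,0,0,0]]]' 25
python3 -m pendant '[[[0.03,0,0,0,0,0,0],[0.03,0,0,0,0,0,0],[0.03,0,0,0,0,0,0],[0.03,0,0,0,0,0,0]]]'
python3 snap.py p19 423 257 224 335 40
```

```text
clock: 14.9
position: [0.4571, -0.334, 0.0215]
tcp_rot: [0.455, 0.541, -0.455, 0.541]
wrist_force: [-0.6, 0.6, -0.1]
finger_gap: 0.0631
clock: 15.23
position: [0.4573, -0.334, 0.0214]
tcp_rot: [0.455, 0.541, -0.455, 0.541]
wrist_force: [0.2, -0.0, 0.6]
finger_gap: 0.0456
top tcp px [416.  259.4]
crop origin 383 217 scale 5.0
side tcp px [226.1 368. ]
crop origin 184 295 scale 5.0
```

View pics/p19.png

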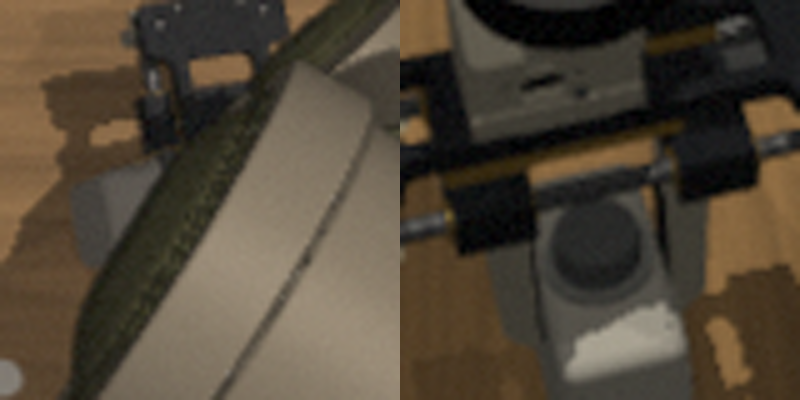

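The gap is 45.6 mm, which matches the 46 mm box, so it's gripped. Lifting.

```bash
python3 -m pendant '[[[0.03,0,0,0,0,0,0],[0.03,0,0,0,0,0,0],[0.03,-0.005,0,0,0,0,0],[0.03,-0.01,0,0,0,0,0],[0.03,-0.015,0,0,0,0,0]]]'
python3 -m pendant '[[[0.03,-0.015,0,0,0,0,0],[0.03,-0.015,0,0,0,0,0],[0.03,-0.01,0,0,0,0,0],[0.03,0,0,0,0,0,0],[0.03,0,0,0,0,0,0]]]'
python3 - <<'E'
from h import *
c=robot.capture("side");cv2.imwrite("pics/side2.png",cv2.convertScaleAbs(c["color"][:,:,::-1],alpha=1.5))
print(robot.get_state()["wrist_force"])
E
```

```text
clock: 15.75
position: [0.4559, -0.3334, 0.0511]
tcp_rot: [0.455, 0.542, -0.455, 0.54]
wrist_force: [0.1, 0.1, -3.1]
finger_gap: 0.046
clock: 16.17
position: [0.4571, -0.3339, 0.0918]
tcp_rot: [0.455, 0.541, -0.455, 0.542]
wrist_force: [0.0, 0.2, -5.1]
finger_gap: 0.0457
[ 0.6320573  -0.10528367 -4.35373151]
```

View pics/side2.png

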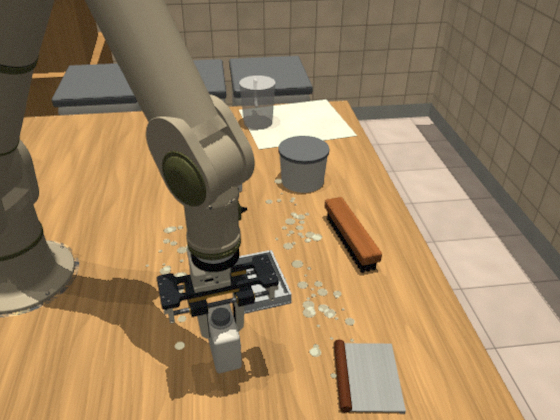

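Lifted 70 mm and upright: timer centre about (222,340), button at (220,316). I'll carry it to the tray centre at (0.538,-0.100). The tray's own x axis is at about 9.5°, which already matches the jaws.

```bash
python3 -m pendant '[[[0.03,0,0.005,-0.009,0,0,0],[0.03,0,0.012,-0.0215,0,0,0],[0.03,0,0.0134,-0.024,0,0,0],[0.03,0,0.0134,-0.024,0,0,0],[0.03,0,0.0134,-0.024,0,0,0]]]'
python3 -m pendant '[[[0.03,0,0.0134,-0.024,0,0,0],[0.03,0,0.0134,-0.024,0,0,0],[0.03,0,0.0134,-0.024,0,0,0],[0.03,0,0.0134,-0.024,0,0,0],[0.03,0,0.0097,-0.0173,0,0,0]]]'
python3 -m pendant '[[[0.03,0,0,0,0,0,0],[0.03,0,0,0,0,0,0]]]'
python3 snap.py p20 328 228 257 265 50
```

```text
clock: 16.63
position: [0.4955, -0.2211, 0.0904]
tcp_rot: [0.455, 0.542, -0.455, 0.541]
wrist_force: [1.2, -0.0, -4.7]
finger_gap: 0.046
clock: 17.05
position: [0.5387, -0.0969, 0.0903]
tcp_rot: [0.454, 0.543, -0.454, 0.541]
wrist_force: [1.3, 0.6, -4.2]
finger_gap: 0.0458
clock: 17.22
position: [0.5383, -0.0985, 0.0904]
tcp_rot: [0.454, 0.543, -0.454, 0.542]
wrist_force: [0.9, -0.2, -3.4]
finger_gap: 0.0459
top tcp px [331.1 223.8]
crop origin 278 178 scale 4.0
side tcp px [256.4 255. ]
crop origin 207 215 scale 4.0
```

View pics/p20.png

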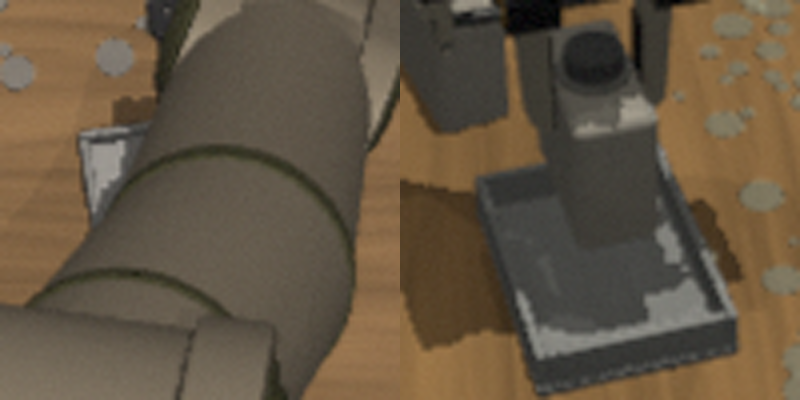

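```bash
python3 -m pendant '[[[0.03,0.008,0,0,0,0,0],[0.03,0.013,0,0,0,0,0],[0.03,0.013,0,0,0,0,0],[0.03,0.012,0,0,0,0,0],[0.03,0.008,0,0,0,0,0]]]'
python3 -m pendant '[[[0.03,0.002,0,0,0,0,0],[0.03,0,0,0,0,0,0],[0.03,0,0,0,0,0,0]]]'
python3 snap.py p21 328 228 257 265 50
```

```text
clock: 17.73
position: [0.5377, -0.1017, 0.0358]
tcp_rot: [0.455, 0.541, -0.456, 0.541]
wrist_force: [0.3, -0.4, -3.0]
finger_gap: 0.0458
clock: 17.98
position: [0.5386, -0.1012, 0.0354]
tcp_rot: [0.455, 0.541, -0.455, 0.541]
wrist_force: [-0.1, 0.2, -3.8]
finger_gap: 0.0459
top tcp px [329.6 226.6]
crop origin 278 178 scale 4.0
side tcp px [257.4 273.6]
crop origin 207 215 scale 4.0
```

View pics/p21.png

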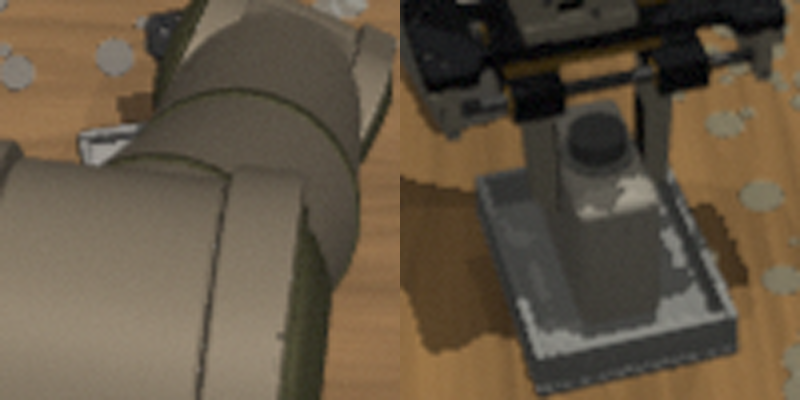

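```bash
python3 -m pendant '[[[0.03,0.002,0,0,0,0,0],[0.03,0.002,0,0,0,0,0],[0.03,0.0015,0,0,0,0,0],[0.03,0,0,0,0,0,0]]]'
python3 -m pendant '[[[0.03,0.001,0,0,0,0,0],[0.03,0.001,0,0,0,0,0],[0.03,0,0,0,0,0,0]]]'
```

```text
clock: 18.42
position: [0.5385, -0.1006, 0.0297]
tcp_rot: [0.455, 0.541, -0.455, 0.541]
wrist_force: [0.1, 0.1, -4.4]
finger_gap: 0.0459
clock: 18.67
position: [0.5385, -0.1006, 0.0277]
tcp_rot: [0.455, 0.541, -0.455, 0.541]
wrist_force: [-0.8, 0.5, -4.0]
finger_gap: 0.0453
```

```bash
python3 -m pendant '[[[0.03,0.001,0,0,0,0,0],[0.03,0,0,0,0,0,0]]]'
python3 -m pendant '[[[0.03,0.0005,0,0,0,0,0],[0.03,0,0,0,0,0,0]]]'
```

```text
clock: 18.83
position: [0.5388, -0.1006, 0.0273]
tcp_rot: [0.455, 0.541, -0.455, 0.541]
wrist_force: [-0.8, 0.9, 2.9]
finger_gap: 0.046
clock: 19.0
position: [0.5388, -0.1006, 0.0272]
tcp_rot: [0.455, 0.541, -0.455, 0.541]
wrist_force: [-2.0, 0.8, 10.4]
finger_gap: 0.0459
```

The force swings from -4 N to +3 to +10 N at z=0.0272, within 0.2 mm of the predicted floor, so it's standing on the tray floor. Releasing.

```bash
python3 -m pendant '[[[0.046,-0.0005,0,0,0,0,0],[0.055,0,0,0,0,0,0],[0.065,0,0,0,0,0,0],[0.075,0,0,0,0,0,0],[0.08,0,0,0,0,0,0]]]'
python3 -m pendant '[[[0.08,0,0,0,0,0,0],[0.08,0,0,0,0,0,0],[0.08,0,0,0,0,0,0]]]'
python3 snap.py p22 328 228 257 265 50
```

```text
clock: 19.42
position: [0.5386, -0.1007, 0.0268]
tcp_rot: [0.455, 0.541, -0.455, 0.541]
wrist_force: [0.3, -0.4, -0.3]
finger_gap: 0.0682
clock: 19.67
position: [0.5386, -0.1007, 0.0268]
tcp_rot: [0.455, 0.541, -0.455, 0.541]
wrist_force: [0.2, -0.5, -0.3]
finger_gap: 0.0795
top tcp px [329.1 227.1]
crop origin 278 178 scale 4.0
side tcp px [257.3 276.5]
crop origin 207 215 scale 4.0
```

View pics/p22.png

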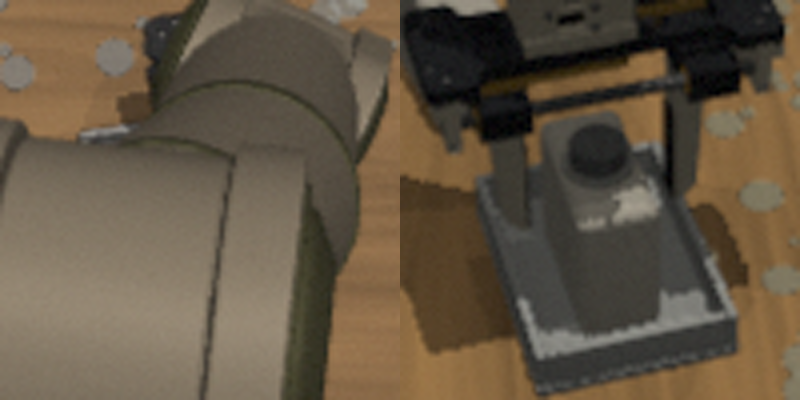

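```bash
python3 -m pendant '[[[0.08,-0.01,0,0,0,0,0],[0.08,-0.025,0,0,0,0,0],[0.08,-0.035,0,0,0,0,0],[0.08,-0.035,0,0,0,0,0],[0.08,-0.03,0,0,0,0,0]]]'
python3 -m pendant '[[[0.08,0,-0.005,0.039,0,0,0],[0.08,0,-0.005,0.039,0,0,0],[0.08,0,-0.005,0.039,0,0,0],[0.08,0,-0.005,0.039,0,0,0],[0.08,0,-0.005,0.039,0,0,0]]]'
python3 -m pendant '[[[0.08,0,-0.005,0.039,0,0,0],[0.08,0,-0.005,0.039,0,0,0],[0.08,0,0,0.02,0,0,0],[0.08,0,0,0,0,0,0]]]'
python3 - <<'E'
from h import *
for n in("side","top"): cv2.imwrite(f"pics/{n}3.png",cv2.convertScaleAbs(robot.capture(n)["color"][:,:,::-1],alpha=1.5))
E
```

```text
clock: 20.18
position: [0.5384, -0.101, 0.1645]
tcp_rot: [0.455, 0.541, -0.455, 0.541]
wrist_force: [0.9, -0.2, -0.3]
finger_gap: 0.0802
clock: 20.6
position: [0.5473, -0.2987, 0.163]
tcp_rot: [0.455, 0.541, -0.455, 0.542]
wrist_force: [0.8, 1.0, 0.4]
finger_gap: 0.0799
clock: 20.93
position: [0.5531, -0.4015, 0.1627]
tcp_rot: [0.456, 0.539, -0.458, 0.541]
wrist_force: [-0.9, 0.2, 1.0]
finger_gap: 0.0798
```

View pics/side3.png

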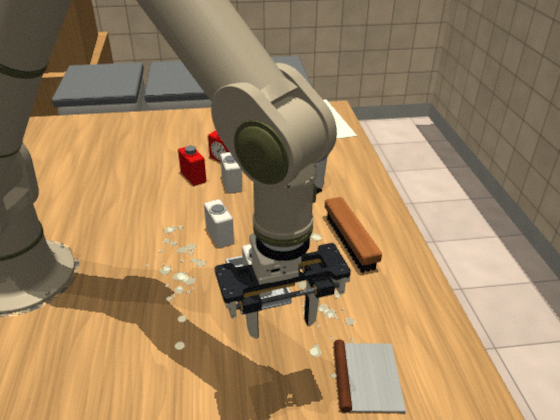

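View pics/top3.png

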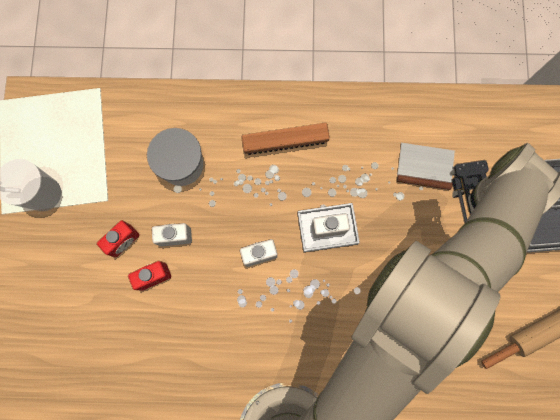

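```bash
python3 - <<'E'
from h import *
a=cv2.imread("pics/side3.png");b=cv2.imread("pics/top3.png")
z=lambda im,x,y,r=24:cv2.resize(im[y-r:y+r,x-r:x+r],(260,260),interpolation=cv2.INTER_CUBIC)
cv2.imwrite("pics/fin.png",np.hstack([z(a,232,165),z(a,218,215),z(b,328,228,34)]))
c=robot.capture("top")
hsv=cv2.cvtColor(c["color"],cv2.COLOR_RGB2HSV)
p=plane(c,331,224,.106);d=p[:2]-[.5378,-.1];t=np.radians(9.6)
print(p,"tray frame",d[0]*np.cos(t)+d[1]*np.sin(t),-d[0]*np.sin(t)+d[1]*np.cos(t))
E
```

```text
[ 0.53500526 -0.0981681   0.106     ] tray frame -0.0024501009764351395 0.002272321005671158
```

View pics/fin.png

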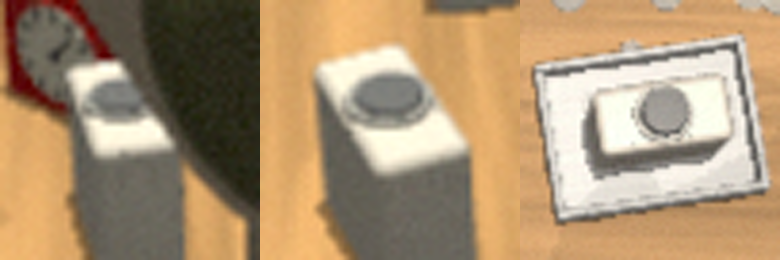

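Buttons 1 and 2 are in and both timers stand where they began. Timer 3 stands upright near the tray centre (offset about 2 mm each way) with its button out, and the robot touches nothing. Handing in.

```bash
python3 -c "
from rig import robot
print(robot.finish_job())"
```

```text
the job is handed in; nothing more can be done
None
```

I pressed all three timers to their stops, found the faulty one and stood it in the repairs tray. The job was handed in at about 21 s on the robot clock; no verdict is reported.

- **Good timers:** the timers that started at about (0.505, 0.320) and (0.462, 0.087) latched. The last side picture shows both buttons in and both timers upright where they began.
- **Faulty timer:** the timer that started at about (0.457, -0.333) was pressed to its stop (25 N). Its button was back out in the next picture, about 0.75 s later, but I did not see the spring-back itself. I gripped it across the 46 mm (gap read 45.6 mm), carried it over and lowered it until the force showed contact. That was at the expected floor height, and only then did I release it.
- **Final check:** the last top picture puts it about 2 mm from the tray centre in each direction, with its button out. The brush, tub and scraper look unmoved by eye (I did not measure them), and the gripper is clear of everything.

**Readings that disagreed**
- **Fingertips:** they sat about 30 mm higher than the stated TCP. The side view showed it, and contact came at a reported height of about 0.067 m instead of 0.100 m, so I worked from contact forces and pictures.
- **Timer 3 and the tray:** the two cameras differed by up to about 7 mm there, which is well inside the tolerances.

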